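# Fit the loose crank and roll the hand-turned plating barrel two turns

### The arm

A 6-joint arm with a two-finger parallel gripper is mounted at the origin on a cart in front of the work surface, level with it; the furniture and walls round the work are solid. World frame = base frame: x ahead of the robot, y to its left, z up, the work surface at z = 0. Lengths are in m, angles in degrees, forces in N, time in s.
With the tool pointing down it reaches from about 0.275 to 0.725 m from the base axis. Payload 15.9 kg.
Tool frame: the origin (TCP) lies midway between the tips of the shut fingers; the grasp point (between the pads) lies bot.pinch_z behind it (bot.pinch_z is the distance from the TCP to the grasp point, in m); z points along the fingers, y is the line along which they close (so a half turn about z gives the same grasp; the last joint's range is limited). The gripper opens to 85 mm and grips with 20 to 120 N. Pads are 22 mm wide; open, the fingers measure 114 mm over their backs; the gripper's body (76 mm by 85 mm) begins 54 mm behind the grasp point. The pads swing forward as they close: fully open they stand 13 mm farther back than shut.
Start: joints at [-64.343, 12.198, -1.971, 75.831, 0, 90], TCP at [0.216, -0.451, 0.231] pointing down, gripper open.
Joint ranges: [-170.91, 170.91], [-42.67, 98.43], [-65.05, 77.54], [-120.47, 116.71], [-90, 82.35], [-180, 180]. Speed limits (degrees/s): [108.29, 108.29, 136.94, 147.25, 180, 180].

### API

Orientations are given as a 3x3 rotation matrix whose columns are the frame's x, y, z axes.
In Python, from bench import telemetry, vision, ticket, spotter, bot gives the robot as it stands. The module is installed in compiled form; this text tells all that it offers.
- The arm moves only by the tool drive_tool, never from a script. Its argument "moves" is a list of rows, each a list of 3 entries, a list of its own where there are three numbers: the shift along the tool's x, y, z in cm, then the turn, a rotation vector about the tool's x, y, z in degrees, then the gripper's target within -1 to 1 (fully open at 1, half-way at 0, shut at -1). A call has exactly 8 rows; each row shifts and turns the commanded pose from where the row before left it, along the tool's axes as they then stand; what a row does not reach is not made up. A row lasts 1/8 s, in which the tool goes at most 62.5 mm and 10.7 degrees, less where a joint would pass 70% of its speed; a pose out of reach is approached as far as the arm can. A call is refused whole if a number of a shift passes 6.25 or a number of a turn 10.7, either way. A call with a gripper value outside its range is refused whole. The fingers move at their own pace and stop on an object; "force" is the grip in N (left out, the last holds). Time passes only in rows, so rows that do not move let the fingers close, or fill a call up. It gives the time, the measured TCP pose, the force, the opening and the grip force at its end, in the units of the state.
- telemetry.read_state(): the state, without advancing time (a new reading comes with each control period).
- vision.camera(name): name is "side" or "top"; returns (picture, depth): 384x512x3 uint8, red, green, blue; 384x512 float32, m along the optical axis (not along the pixel's ray), 0 where there is no reading.
- vision.camera_model(name): a dict with "mtx" (3x3 intrinsics, pixels), "xyz" and "rotation" of the camera in the world. Camera axes: x right, y up, looking along -z (the intrinsics and any distortion apply to the point x, -y, -z); pixel columns grow to the right and rows downward; lengths in m; the calibration is good to about 2 mm. A picture is of the moment at which its call begins. camera_model takes no time and is no camera call.
- ticket.sign_off(): hands the job in; it is judged then, once.
Trained networks look in the newest picture that a camera, given by its name, has taken for a name from the list of things; names that differ only in an ending like _2 or _b are one class to them, and where a whole thing is asked for, a point or a joint stands for the part that bears it (a point fixed in the world has none). Each returns a list of dicts, best first, with "score" (0 to 1); they miss things now and then, are a little off and sometimes report something else, mostly with a low value. They report only what shows in the picture. A call takes as long as a camera call.
- spotter.recognise(camera, query): "position" ([column, row] in pixels, amid what is visible of it).
- spotter.silhouettes(camera, query): "pixels" (384x512 bool, what is visible of it) and "position" ([column, row] in pixels, amid what is visible of it).
- spotter.landmark_of(camera, query): "position" ([column, row] in pixels: a listed point, or the origin of a listed thing).
The state is a dict: "time_s": time; "q": joint angles; "joint_vel": joint speeds; "tau": joint torques, N m; "tcp_pos": TCP position; "orientation": TCP orientation; "contact_force": force on the tool from outside, world axes, zero at the start; "ft_torque": the same for the moment, N m; "gripper_width": finger opening in m; "gripper_force": force on a finger pad.
Only numpy, scipy, OpenCV 4.12 (cv2) and the standard library are available. Lean on these libraries where they do the work, as an engineer would, in place of code of your own. Each camera call takes 0.05 s, during which the arm holds its last target. There are 200 camera calls.

### The job

Put the loose crank onto the flat tongue on top of the plating barrel's gearbox, pushed fully home, and let go of it. Then take the crank by its upright knob and turn it two full turns clockwise as seen from above, slowly and steadily (about five to eight seconds a turn), holding on over the heavy point of each turn so that the barrel never races ahead or falls back. Stop with the barrel's heavy hatch hanging at the bottom again and leave the crank on its tongue; do not touch the barrel itself or disturb the scale or the small bottle.

Things in the scene. Friction and masses are not known exactly. Their poses are not given: they have to be found in the camera images.
- crank_hub (a point): Middle of the hub of the loose dark steel crank, 20 mm above its underside; z up, x along the arm to the knob. The hub is a block 64 (x) x 29 (y) x 40 mm (z), to be gripped from above across its 29 mm width. A blind slot 48 (x) x 15 (y) mm, 30 mm deep, opens in its underside.
- crank: The loose crank, 0.35 kg, lying on the worktop knob up. Origin at the centre of the hub's underside, axes as crank_hub. A flat arm (20 mm wide, 10 mm thick, its top flush with the hub's top, 40 mm above the underside) reaches along +x to 93 mm from the origin.
- knob_mid (a point): Middle of the black upright knob on the crank's arm, 80 mm along +x from the hub's axis: 27 mm across, 40 mm tall, from 42 to 82 mm above the crank's underside; this point is 64 mm above it. The knob spins freely on its pin: held by it the crank cannot be steered, but it can be led round the circle with the fingers' direction fixed.
- spindle_seat (a point): Centre of the top face of the gearbox spindle's steel flange (68 mm across), 111 mm above the worktop; the hub's underside rests here when home. A tongue 44 mm long (along this point's x), 12 mm thick (y), with rounded top, stands 30 mm up from it; the slot fits over it either way round, 1.5 to 2 mm to spare on each side (0.1 rad of play). Turns with the spindle.
- spindle (a joint): Turn of the spindle in rad, growing clockwise seen from above, no end stops; 0 at the start, heavy hatch at the bottom. The barrel is geared to it 1:1: its weight resists from 0 to pi (at most 0.5 to 0.9 N m, a quarter turn up), is balanced at pi, pushes ahead from pi to 2 pi, and so in every turn. Two turns are 12.57. Let go of, it swings down to the bottom.
- barrel_rig: The fixed rig: foot plate 260 x 110 mm, grey gearbox 86 x 98 mm with its cover at 102 mm height. Origin on the worktop below the spindle's axis; x points from the gearbox to the barrel, z up.
- drum: The six-sided white barrel with holes, 114 mm long, about 100 mm across, lying along the rig's x behind the gearbox; origin on its level axis at its middle, 118 mm from the spindle's axis, 68 mm above the worktop. A steel hatch on one face is its heavy side; its highest sweep is 121 mm above the worktop, 10 mm above the spindle seat (the crank's arm passes over it).
- scale: Bystander: flat black pocket scale, 120 x 68 x 19 mm, origin at its underside.
- bottle: Bystander: small white bottle with a blue cap, 36 mm across, 73 mm tall, origin at its underside.

How it is judged (in metres and radians):
On the way, in this order (a step that is already met when the one before it is completed fails the run):
1. the crank sits fully home on the tongue and has been let go, barrel still at the bottom (z of crank_hub in the frame of spindle_seat between 0.012 and 0.026 m and horizontal distance between crank_hub and spindle_seat below 0.008 m and angle between crank_hub's own z axis and vertical below 0.15 rad and contact force between the fingers and crank below 0.2 N and value of joint spindle below 1 rad), for 0.2 s.
2. the barrel has been cranked over the top of its first turn (z of crank_hub in the frame of spindle_seat between 0.012 and 0.026 m and horizontal distance between crank_hub and spindle_seat below 0.008 m and angle between crank_hub's own z axis and vertical below 0.15 rad and value of joint spindle above 4 rad), for 0.1 s.
3. the barrel has been cranked over the top of its second turn (z of crank_hub in the frame of spindle_seat between 0.012 and 0.026 m and horizontal distance between crank_hub and spindle_seat below 0.008 m and angle between crank_hub's own z axis and vertical below 0.15 rad and value of joint spindle above 10.3 rad), for 0.1 s.
At the end, for the whole second after the job is handed in: The spindle has made two full turns clockwise and rests within 0.5 rad of 12.57, slower than 0.3 rad/s, with the crank still fully home on the tongue (hub centre 12 to 26 mm above the seat, within 8 mm sideways, tilted under 0.15 rad); scale and bottle are within 30 mm of where they stood (z of crank_hub in the frame of spindle_seat between 0.012 and 0.026 m and horizontal distance between crank_hub and spindle_seat below 0.008 m and angle between crank_hub's own z axis and vertical below 0.15 rad and value of joint spindle between 12.07 and 13.07 rad and velocity of joint spindle between -0.3 and 0.3 rad/s and not (distance of scale from where it was at the start of the episode above 0.03 m) and not (distance of bottle from where it was at the start of the episode above 0.03 m)); the robot touches nothing.
It fails at once if the barrel races: the spindle turns faster than 4.5 rad/s either way (velocity of joint spindle above 4.5 rad/s or velocity of joint spindle below -4.5 rad/s).
It fails at once if the barrel falls back during the turns: backwards faster than 1 rad/s (value of joint spindle between 0.6 and 12 rad and velocity of joint spindle below -1 rad/s).
It fails at once if the spindle is turned past two and a quarter turns or a quarter turn the wrong way (value of joint spindle above 14.1 rad or value of joint spindle below -1.57 rad).
It fails at once if the robot presses on the barrel itself with more than 2 N (contact force between any of the arm, the fingers and drum above 2 N).
It fails at once if the scale or bottle is moved more than 30 mm (distance of any of scale, bottle from where it was at the start of the episode above 0.03 m).
It also fails if it takes over 72 s, if anything falls off the work surface, if the arm or the gripper's body presses on something with over 40 N, if the wrist force passes 120 N, or if a joint passes its speed limit or range.

## Working session

There is one attempt and no reset: what is moved stays moved. The work goes in short steps, Python scripts to look and compute and a tool call to move; the robot and the scene stay as the last step left them, time stands still between calls to the robot, and variables do not carry over. Pictures are saved under pics/ and viewed, at most 10 in all, crops included, and the job is handed in when it is done.

Besides the shell and the picture viewer there is one more tool, called after "Call:" in YAML: its name, and indented under it one key for each argument. drive_tool: Moves the arm, as the interface text tells. Its arguments: {"type":"object","properties":{"moves":{"type":"array","items":{"type":"array"}},"force":{"type":"number"}},"required":["moves"]}

```bash
mkdir -p pics
cat > h.py <<'E'
import numpy as np, cv2
from bench import telemetry, vision, ticket, spotter, bot
def ray(cam,px):
    m=vision.camera_model(cam);K=np.array(m["mtx"]);R=np.array(m["rotation"])
    v=np.linalg.inv(K)@[px[0],px[1],1]; return np.array(m["xyz"]),R@(v*[1,-1,-1])
def at_z(cam,px,z):
    o,d=ray(cam,px);return o+d*(z-o[2])/d[2]
def cloud(cam,depth,mask):
    m=vision.camera_model(cam);K=np.array(m["mtx"]);R=np.array(m["rotation"])
    r,c=np.nonzero(mask&(depth>0));d=depth[r,c]
    P=np.linalg.inv(K)@np.stack([c,r,np.ones_like(c)])*d
    return (R@(P*np.array([[1],[-1],[-1]]))).T+np.array(m["xyz"])
E
python3 - <<'E'
from h import *
np.set_printoptions(precision=4,suppress=True)
print(bot.pinch_z, telemetry.read_state())
ims=[]
for c in("side","top"):
    p,d=vision.camera(c); cv2.imwrite(f"pics/{c}0.png",p[:,:,::-1]); print(c,vision.camera_model(c))
    for q,z in(("crank_hub",.02),("knob_mid",.064),("spindle_seat",.111),("barrel_rig",0),("drum",.068),("scale",0),("bottle",0)):
        for r in spotter.landmark_of(c,q)[:2]: print(c,q,round(r["score"],2),np.round(r["position"],1),at_z(c,r["position"],z))
E
```

```text
0.0187 {'time_s': 0.0, 'q': array([-64.3418,  12.2234,  -2.0076,  75.8348,   0.0001,  90.0007]), 'joint_vel': array([ 0.0122, -0.029 ,  0.0586, -0.0058,  0.0383, -0.0339]), 'tau': array([  0.0013, -68.6155,  48.7123,   0.0172,   0.0001,  -0.0001]), 'tcp_pos': array([ 0.2163, -0.4504,  0.2308]), 'orientation': array([[ 0.9014,  0.433 , -0.0005],
       [ 0.433 , -0.9014,  0.001 ],
       [ 0.    , -0.0011, -1.    ]]), 'contact_force': array([-0.3267,  0.5649,  0.0658]), 'ft_torque': array([-0.0486, -0.0442, -0.0287]), 'gripper_force': 0.0, 'gripper_width': 0.0857019775841354}
side {'mtx': array([[369.3659,   0.    , 255.0964],
       [  0.    , 369.3659, 194.4515],
       [  0.    ,   0.    ,   1.    ]]), 'xyz': array([0.2848, 0.9262, 0.616 ]), 'rotation': array([[-0.943 ,  0.2076, -0.2603],
       [-0.3329, -0.5772,  0.7457],
       [ 0.0045,  0.7898,  0.6134]])}
side crank_hub 0.98 [295.6 190.5] [0.4417 0.1489 0.02  ]
side knob_mid 0.7 [277.9 193.5] [0.4679 0.2327 0.064 ]
side spindle_seat 0.61 [248.6 202.1] [0.5034 0.3426 0.111 ]
side spindle_seat 0.56 [295.3 192.2] [0.4168 0.2739 
[... 237 characters left out ...]
.79 [221.2 200.9] [0.6217 0.2342 0.    ]
top {'mtx': array([[491.815 ,   0.    , 255.7935],
       [  0.    , 491.815 , 189.882 ],
       [  0.    ,   0.    ,   1.    ]]), 'xyz': array([0.3615, 0.2965, 1.0853]), 'rotation': array([[ 0.0093,  0.9915, -0.1295],
       [-0.9999,  0.0104,  0.0073],
       [ 0.0086,  0.1294,  0.9916]])}
top crank_hub 0.63 [315.  216.1] [0.4446 0.1595 0.02  ]
top knob_mid 0.7 [286.5 204.9] [0.464  0.2246 0.064 ]
top drum 0.89 [209.7 133.2] [0.6143 0.3877 0.068 ]
top drum 0.51 [282.8 139.9] [0.6016 0.2329 0.068 ]
top scale 0.76 [238.5 248.4] [0.3736 0.3252 0.    ]
top scale 0.25 [211. 136.] [0.6248 0.3907 0.    ]
top bottle 0.63 [283.7 140.3] [0.6167 0.2266 0.    ]
```

View pics/top0.png

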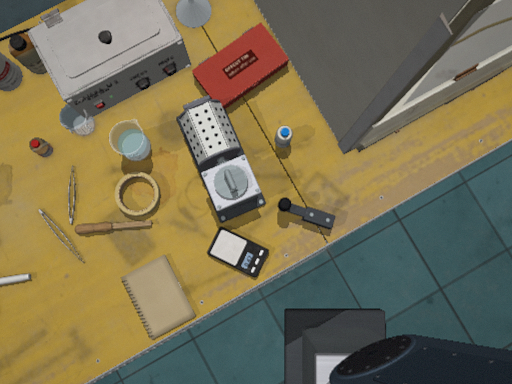

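View pics/side0.png

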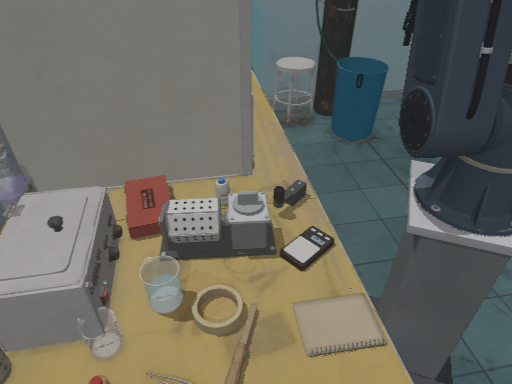

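The top view shows the crank at about (310,213), with its knob at (285,204). The spindle flange is at (231,183), the scale at (238,252) and the bottle at (284,136). The side view agrees. Next I measure the poses from depth.

```bash
python3 - <<'E'
from h import *
np.set_printoptions(precision=4,suppress=True)
C={}
for c in("top","side"):
    p,d=vision.camera(c); P=cloud(c,d,d>0); C[c]=P
    def box(x,y,z,r): return P[(np.hypot(P[:,0]-x,P[:,1]-y)<r)&(P[:,2]>z[0])&(P[:,2]<z[1])]
    def rep(n,Q):
        if len(Q)<5: print(c,n,len(Q));return
        (cx,cy),(w,h),a=cv2.minAreaRect(Q[:,:2].astype(np.float32)*1000)
        e,V=np.linalg.eigh(np.cov(Q[:,:2].T)); v=V[:,1]
        print(c,n,len(Q),"mean",Q.mean(0),"rect",cx,cy,w,h,a,"axis",np.degrees(np.arctan2(v[1],v[0])),"zmed",np.median(Q[:,2]))
    rep("tongue",box(.503,.343,(.13,.16),.045))
    rep("flange",box(.503,.343,(.107,.118),.05))
    rep("cover",box(.503,.343,(.095,.106),.08))
    rep("cranktop",box(.45,.18,(.03,.047),.1))
    rep("knobtop",box(.464,.2246,(.07,.1),.04))
    rep("bench",box(.37,.2,(-.02,.02),.03))
E
python3 - <<'E'
from h import *
p,_=vision.camera("top")
a=cv2.resize(p[140:240,180:350],None,fx=4,fy=4,interpolation=cv2.INTER_CUBIC)
cv2.imwrite("pics/crop1.png",a[:,:,::-1])
E
```

```text
top tongue 139 mean [0.5052 0.3404 0.1403] rect 505.6812744140625 340.5559387207031 43.57743835449219 11.863959312438965 23.72649383544922 axis -156.68301693173697 zmed 0.14067041848280115
top flange 748 mean [0.5051 0.3407 0.1119] rect 505.7952575683594 339.6071472167969 71.07994842529297 89.75402069091797 27.171573638916016 axis 117.87987732139209 zmed 0.11192314922404972
top cover 1155 mean [0.5076 0.3416 0.1025] rect 519.9176025390625 346.7559814453125 116.32902526855469 97.89112854003906 23.96516990661621 axis 108.56545301517056 zmed 0.10276455658084938
top cranktop 577 mean [0.4458 0.1678 0.041 ] rect 451.2225646972656 182.37257385253906 123.22236633300781 29.627241134643555 72.12966918945312 axis 72.8187925443893 zmed 0.04103397471060699
top knobtop 136 mean [0.4657 0.2305 0.0817] rect 466.29278564453125 230.66778564453125 25.16541290283203 25.012964248657227 1.2354252338409424 axis 127.69921844012242 zmed 0.08225237275862995
top bench 582 mean [0.3705 0.2003 0.0007] rect 370.7691650390625 200.57534790039062 57.69309997558594 59.29815673828125 30.000141143798828 axis 118.90894
[... 487 characters left out ...]
.87005615234375 116.26746368408203 99.4664535522461 21.04632568359375 axis -164.58095369351338 zmed 0.10165126968835292
side cranktop 307 mean [0.4451 0.1824 0.0386] rect 449.63238525390625 185.61831665039062 124.87757873535156 29.561742782592773 70.89996337890625 axis 73.43140279818245 zmed 0.03936070301858374
side knobtop 85 mean [0.4641 0.2375 0.0784] rect 464.810302734375 235.8445281982422 25.230283737182617 22.220291137695312 0.5377000570297241 axis 179.40797022953194 zmed 0.07962115156079286
side bench 266 mean [ 0.3712  0.2012 -0.0002] rect 372.8652648925781 201.21885681152344 52.984405517578125 59.328155517578125 28.557628631591797 axis 125.37030470243153 zmed -0.00020835849030781395
```

View pics/crop1.png

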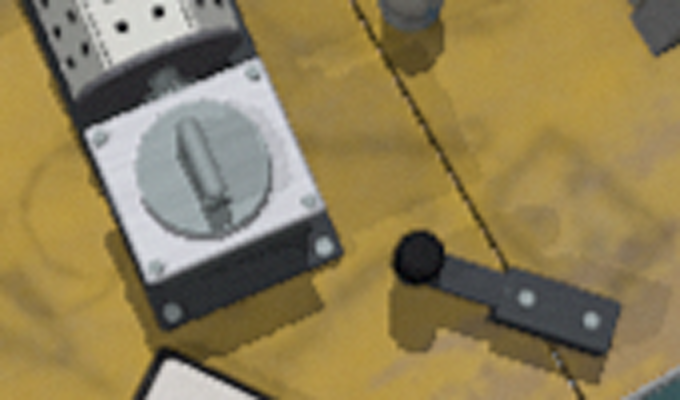

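Call:
drive_tool:
  moves:
    - [[2.9, -2.8, 0.5], [0, 0, 0], 1]
    - [[2.9, -2.8, 0.5], [0, 0, 0], 1]
    - [[2.9, -2.8, 0.5], [0, 0, 0], 1]
    - [[2.9, -2.8, 0.5], [0, 0, 0], 1]
    - [[2.9, -2.8, 0.5], [0, 0, 0], 1]
    - [[2.9, -2.8, 0.5], [0, 0, 0], 1]
    - [[2.9, -2.8, 0.5], [0, 0, 0], 1]
    - [[2.9, -2.8, 0.5], [0, 0, 0], 1]
  force: 80

```text
time_s: 1.95
tcp_pos: [0.3289, -0.1471, 0.1913]
orientation: [[0.901, 0.433, 0.0], [0.433, -0.901, -0.0], [0.0, 0.0, -1.0]]
contact_force: [0.2, 0.5, -1.0]
gripper_width: 0.0857
gripper_force: 0.0
```

Call:
drive_tool:
  moves:
    - [[2.9, -2.8, 0.5], [0, 0, 0], 1]
    - [[2.9, -2.8, 0.5], [0, 0, 0], 1]
    - [[2.9, -2.8, 0.5], [0, 0, 0], 1]
    - [[2.9, -2.8, 0.5], [0, 0, 0], 1]
    - [[2.9, -2.8, 0.5], [0, 0, 0], 1]
    - [[2.9, -2.8, 0.5], [0, 0, 0], 1]
    - [[2.9, -2.8, 0.5], [0, 0, 0], 1]
    - [[2.9, -2.8, 0.5], [0, 0, 0], 1]

```text
time_s: 2.95
tcp_pos: [0.4411, 0.1555, 0.1512]
orientation: [[0.901, 0.433, 0.0], [0.433, -0.901, 0.0], [0.0, 0.0, -1.0]]
contact_force: [0.8, -0.3, 0.3]
gripper_width: 0.0853
gripper_force: 0.0
```

Call:
drive_tool:
  moves:
    - [[0, 0, 0], [0, 0, -9.4], 1]
    - [[0, 0, 0], [0, 0, -9.4], 1]
    - [[0, 0, 0], [0, 0, -9.4], 1]
    - [[0, 0, 0], [0, 0, -9.4], 1]
    - [[0, 0, 0], [0, 0, -9.4], 1]
    - [[0, 0, 0], [0, 0, 0], 1]
    - [[0, 0, 0], [0, 0, 0], 1]
    - [[0, 0, 0], [0, 0, 0], 1]

```text
time_s: 3.95
tcp_pos: [0.4408, 0.154, 0.1513]
orientation: [[0.3, 0.954, 0.0], [0.954, -0.3, 0.0], [0.0, -0.0, -1.0]]
contact_force: [0.6, -0.2, -0.2]
gripper_width: 0.085
gripper_force: 0.0
```

Call:
drive_tool:
  moves:
    - [[0, 0, 3], [0, 0, 0], 1]
    - [[0, 0, 3], [0, 0, 0], 1]
    - [[0, 0, 3], [0, 0, 0], 1]
    - [[0, 0, 2], [0, 0, 0], 1]
    - [[0, 0, 2], [0, 0, 0], 1]
    - [[0, 0, 1], [0, 0, 0], 1]
    - [[0, 0, 0], [0, 0, 0], 1]
    - [[0, 0, 0], [0, 0, 0], -1]

```text
time_s: 4.95
tcp_pos: [0.4412, 0.1542, 0.012]
orientation: [[0.298, 0.954, 0.001], [0.954, -0.298, 0.0], [0.001, 0.001, -1.0]]
contact_force: [-0.0, -0.4, -0.4]
gripper_width: 0.0698
gripper_force: 0.0
```

Call:
drive_tool:
  moves:
    - [[0, 0, 0], [0, 0, 0], -1]
    - [[0, 0, 0], [0, 0, 0], -1]
    - [[0, 0, 0], [0, 0, 0], -1]
    - [[0, 0, 0], [0, 0, 0], -1]
    - [[0, 0, 0], [0, 0, 0], -1]
    - [[0, 0, 0], [0, 0, 0], -1]
    - [[0, 0, 0], [0, 0, 0], -1]
    - [[0, 0, 0], [0, 0, 0], -1]

```text
time_s: 5.95
tcp_pos: [0.4411, 0.1542, 0.0119]
orientation: [[0.298, 0.955, 0.001], [0.955, -0.298, 0.0], [0.001, 0.001, -1.0]]
contact_force: [-2.2, -0.9, 10.4]
gripper_width: 0.0277
gripper_force: 79.6
```

Call:
drive_tool:
  moves:
    - [[0, 0, -2], [0, 0, 0], -1]
    - [[0, 0, -3.5], [0, 0, 0], -1]
    - [[0, 0, -3.5], [0, 0, 0], -1]
    - [[0, 0, -3.5], [0, 0, 0], -1]
    - [[0, 0, -3], [0, 0, -9], -1]
    - [[0, 0, -2], [0, 0, -10], -1]
    - [[0, 0, 0], [0, 0, -10], -1]
    - [[0, 0, 0], [0, 0, -10], -1]

```text
time_s: 6.95
tcp_pos: [0.4407, 0.154, 0.1864]
orientation: [[-0.374, 0.927, 0.0], [0.927, 0.374, -0.0], [-0.0, 0.0, -1.0]]
contact_force: [-0.5, -0.5, -4.3]
gripper_width: 0.0278
gripper_force: 79.6
```

Call:
drive_tool:
  moves:
    - [[0, 0, 0], [0, 0, -10], -1]
    - [[0, 0, 0], [0, 0, -10], -1]
    - [[0, 0, 0], [0, 0, -10], -1]
    - [[0, 0, 0], [0, 0, -10], -1]
    - [[0, 0, 0], [0, 0, -10], -1]
    - [[0, 0, 0], [0, 0, -10], -1]
    - [[0, 0, 0], [0, 0, -10], -1]
    - [[0, 0, 0], [0, 0, -10], -1]

```text
time_s: 7.95
tcp_pos: [0.4405, 0.1539, 0.1862]
orientation: [[-0.978, -0.208, -0.001], [-0.208, 0.978, -0.0], [0.001, -0.0, -1.0]]
contact_force: [-0.2, 0.5, -3.4]
gripper_width: 0.0277
gripper_force: 79.6
```

Call:
drive_tool:
  moves:
    - [[-2.7, 2.9, 0], [0, 0, -10], -1]
    - [[-2.7, 2.9, 0], [0, 0, -2], -1]
    - [[-2.7, 2.9, 0], [0, 0, 0], -1]
    - [[-2.7, 2.9, 0], [0, 0, 0], -1]
    - [[-2.5, 3, 0], [0, 0, 0], -1]
    - [[0, 0, 0], [0, 0, 0], -1]
    - [[0, 0, 0], [0, 0, 0], -1]
    - [[0, 0, 0], [0, 0, 0], -1]

```text
time_s: 8.95
tcp_pos: [0.5126, 0.3363, 0.1865]
orientation: [[-0.916, -0.401, -0.0], [-0.401, 0.916, -0.0], [0.0, -0.0, -1.0]]
contact_force: [-0.3, -0.7, -4.5]
gripper_width: 0.0279
gripper_force: 79.9
```

```bash
cat > m.py <<'E'
from h import *
np.set_printoptions(precision=4,suppress=True)
s=telemetry.read_state();R=s["orientation"];print(s["tcp_pos"],s["q"],np.degrees(np.arctan2(R[1,0],R[0,0])))
for c in("top","side"):
    p,d=vision.camera(c); cv2.imwrite(f"pics/{c}_m.png",p[:,:,::-1]); P=cloud(c,d,d>0)
    for n,z in(("hub/armtop",(.195,.213)),("knobtop",(.235,.256))):
        Q=P[(np.hypot(P[:,0]-.48,P[:,1]-.33)<.12)&(P[:,2]>z[0])&(P[:,2]<z[1])]
        if len(Q)>4: print(c,n,len(Q),cv2.minAreaRect(Q[:,:2].astype(np.float32)*1000),np.median(Q[:,2]))
    for q,z in(("crank_hub",.185),("knob_mid",.229),("spindle_seat",.111)):
        for r in spotter.landmark_of(c,q)[:1]: print(c,q,round(r["score"],2),np.round(r["position"],1),at_z(c,r["position"],z))
E
python3 m.py; python3 -c "
import cv2,numpy as np
a=cv2.imread('pics/top_m.png')[100:250,160:360];b=cv2.imread('pics/side_m.png')[110:260,180:380]
cv2.imwrite('pics/mm.png',cv2.resize(np.hstack([a,b]),None,fx=2,fy=2))"
```

```text
[0.5126 0.3363 0.1865] [33.2686 26.4324 11.5394 75.1191 -0.0058  9.6524] -156.3837521612483
side hub/armtop 330 ((479.4072570800781, 333.51702880859375), (121.68807983398438, 28.353973388671875), 33.139034271240234) 0.20642168019252646
side knobtop 258 ((465.3793029785156, 343.1454772949219), (117.66307830810547, 38.32908630371094), 42.40345001220703) 0.24607932302404065
side crank_hub 0.72 [248.6 165.3] [0.5142 0.312  0.185 ]
side knob_mid 0.57 [286.5 145.4] [0.443  0.2783 0.229 ]
side spindle_seat 0.87 [249.3 203.7] [0.5001 0.3472 0.111 ]
```

View pics/mm.png

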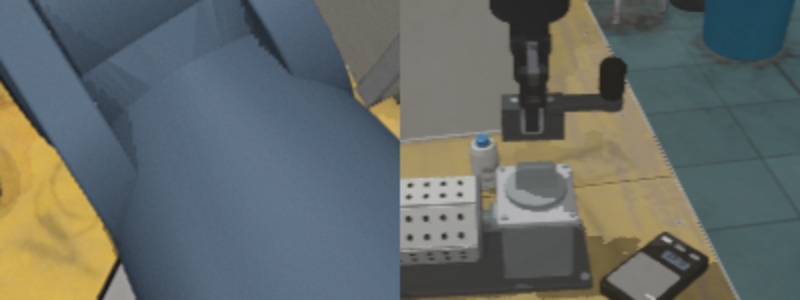

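Call:
drive_tool:
  moves:
    - [[0.2, 0.5, 0], [0, 0, 0], -1]
    - [[0.21, 0.41, 0], [0, 0, 0], -1]
    - [[0, 0, 0.8], [0, 0, 0], -1]
    - [[0, 0, 0.7], [0, 0, 0], -1]
    - [[0, 0, 0], [0, 0, 0], -1]
    - [[0, 0, 0], [0, 0, 0], -1]
    - [[0, 0, 0], [0, 0, 0], -1]
    - [[0, 0, 0], [0, 0, 0], -1]

```text
time_s: 10.35
tcp_pos: [0.5055, 0.3438, 0.1715]
orientation: [[-0.916, -0.401, 0.0], [-0.401, 0.916, 0.0], [-0.0, 0.0, -1.0]]
contact_force: [-0.3, -0.2, -4.1]
gripper_width: 0.0278
gripper_force: 79.9
```

Run:
```python
from h import *
np.set_printoptions(precision=4,suppress=True)
s=telemetry.read_state();print(s["tcp_pos"])
p,d=vision.camera("side"); P=cloud("side",d,d>0)
a=np.radians(203.6);ex=np.array([np.cos(a),np.sin(a)]);ey=np.array([-ex[1],ex[0]])
o=np.array([.5046,.3427])
u=(P[:,:2]-o)@ex;v=(P[:,:2]-o)@ey;z=P[:,2]
for n,k in(("hubface",(z>.164)&(z<.192)&(abs(u)<.06)&(abs(v)<.03)),
 ("hub lower",(z>.160)&(z<.168)&(abs(u)<.06)&(abs(v)<.03)),
 ("arm",(z>.197)&(z<.206)&(u>.04)&(u<.06)&(abs(v)<.03)),
 ("knob",(z>.205)&(z<.236)&(u>.05)&(u<.11)&(abs(v)<.03)),
 ("tongue",(z>.118)&(z<.137)&(abs(u)<.04)&(abs(v)<.02)),
 ("tonguetop",(z>.137)&(z<.146)&(abs(u)<.04)&(abs(v)<.02))):
    if k.sum()>4: print(n,k.sum(),"u",np.percentile(u[k],[0,2,50,98,100])*1e3,"v",np.percentile(v[k],[0,2,50,98,100])*1e3)
cv2.imwrite("pics/s2.png",cv2.resize(p[130:230,200:310],None,fx=5,fy=5,interpolation=cv2.INTER_CUBIC)[:,:,::-1])
```

```text
[0.5055 0.3438 0.1715]
hubface 337 u [-31.0173 -29.646    2.7739  43.0154  58.6425] v [-29.8897 -28.629  -16.104  -11.0449  -8.4956]
hub lower 95 u [-29.375  -29.2273   3.4305  30.5828  32.4479] v [-18.3121 -17.8917 -15.938  -13.6121 -13.4009]
arm 58 u [40.2088 40.3185 49.6806 58.9864 59.5493] v [-14.4261 -13.482   -4.8161   5.5702   5.8878]
knob 168 u [67.7791 68.0818 78.8192 92.4112 93.1615] v [-17.0853 -16.6221 -12.7706  -1.7334  -0.8043]
tongue 153 u [-21.8368 -21.6642  -0.4043  21.07    21.3494] v [-8.8059 -8.2022 -5.6988 -2.8373 -0.912 ]
tonguetop 68 u [-21.2464 -20.4977  -1.1532  18.4327  19.3095] v [-7.3872 -7.0385 -2.4778  1.7529  2.09  ]
```

View pics/s2.png

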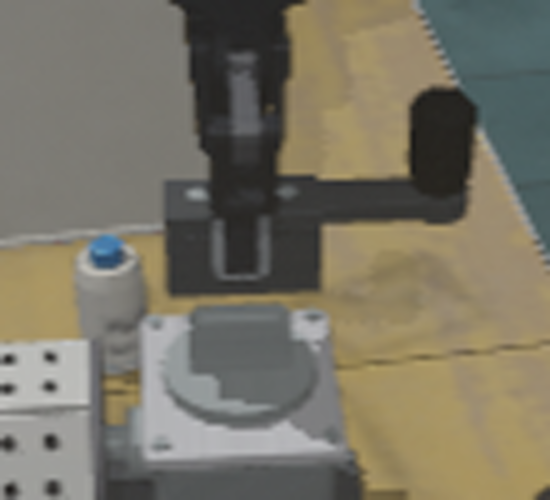

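Call:
drive_tool:
  moves:
    - [[-0.1, -0.15, 0], [0, 0, 0], -1]
    - [[0, 0, 0.6], [0, 0, 0], -1]
    - [[0, 0, 0.6], [0, 0, 0], -1]
    - [[0, 0, 0.4], [0, 0, 0], -1]
    - [[0, 0, 0.3], [0, 0, 0], -1]
    - [[0, 0, 0.3], [0, 0, 0], -1]
    - [[0, 0, 0.2], [0, 0, 0], -1]
    - [[0, 0, 0], [0, 0, 0], -1]

```text
time_s: 11.4
tcp_pos: [0.5069, 0.3428, 0.1472]
orientation: [[-0.916, -0.401, -0.0], [-0.401, 0.916, -0.0], [0.0, -0.0, -1.0]]
contact_force: [-0.2, -0.5, -3.9]
gripper_width: 0.0276
gripper_force: 79.9
```

Call:
drive_tool:
  moves:
    - [[0, 0, 0.3], [0, 0, 0], -1]
    - [[0, 0, 0.3], [0, 0, 0], -1]
    - [[0, 0, 0.3], [0, 0, 0], -1]
    - [[0, 0, 0.3], [0, 0, 0], -1]
    - [[0, 0, 0.3], [0, 0, 0], -1]
    - [[0, 0, 0.3], [0, 0, 0], -1]
    - [[0, 0, 0.2], [0, 0, 0], -1]
    - [[0, 0, 0], [0, 0, 0], -1]

```text
time_s: 12.4
tcp_pos: [0.5068, 0.3428, 0.1272]
orientation: [[-0.916, -0.401, -0.0], [-0.401, 0.916, -0.0], [0.0, -0.0, -1.0]]
contact_force: [0.3, 0.3, -3.0]
gripper_width: 0.0277
gripper_force: 79.9
```

Call:
drive_tool:
  moves:
    - [[0, 0, 0.2], [0, 0, 0], -1]
    - [[0, 0, 0.15], [0, 0, 0], -1]
    - [[0, 0, 0.1], [0, 0, 0], -1]
    - [[0, 0, 0], [0, 0, 0], -1]
    - [[0, 0, 0], [0, 0, 0], 1]
    - [[0, 0, 0], [0, 0, 0], 1]
    - [[0, 0, 0], [0, 0, 0], 1]
    - [[0, 0, 0], [0, 0, 0], 1]

```text
time_s: 13.4
tcp_pos: [0.5069, 0.3429, 0.1228]
orientation: [[-0.916, -0.401, 0.0], [-0.401, 0.916, 0.0], [-0.0, 0.0, -1.0]]
contact_force: [-0.2, -0.6, -0.4]
gripper_width: 0.0854
gripper_force: 0.0
```

```bash
cat > k.py <<'E'
from h import *
np.set_printoptions(precision=4,suppress=True)
s=telemetry.read_state();print(s["tcp_pos"],s["gripper_width"],s["contact_force"])
p,d=vision.camera("side"); P=cloud("side",d,d>0)
a=np.radians(203.6);ex=np.array([np.cos(a),np.sin(a)]);ey=np.array([-ex[1],ex[0]])
o=np.array([.5046,.3427])
u=(P[:,:2]-o)@ex;v=(P[:,:2]-o)@ey;z=P[:,2]
for n,k in(("hub",(z>.106)&(z<.17)&(abs(u)<.05)&(abs(v)<.03)),("armtop",(z>.13)&(z<.17)&(u>.04)&(u<.06)&(abs(v)<.03)),("knob",(z>.16)&(z<.2)&(u>.05)&(u<.11)&(abs(v)<.03))):
    if k.sum()>4: print(n,k.sum(),*[np.percentile(q[k],[2,50,98])*1e3 for q in(u,v,z)])
for q in("crank_hub","knob_mid","spindle_seat"):
    for r in spotter.landmark_of("side",q)[:1]: print(q,r)
cv2.imwrite("pics/s3.png",cv2.resize(p[130:260,180:310],None,fx=4,fy=4)[:,:,::-1])
E
python3 k.py
```

```text
[0.5069 0.3429 0.1228] 0.08544225527377454 [-0.1879 -0.6342 -0.359 ]
hub 599 [-31.5794   4.998   46.7886] [-28.7975 -13.5903  10.0707] [108.0982 136.4166 151.9939]
armtop 78 [40.7746 50.2149 59.4593] [-11.4607  -6.0769   7.4194] [143.1664 150.3203 151.8741]
knob 222 [67.0604 78.8273 91.5685] [-14.8391 -10.1982   5.0903] [161.359  182.5323 193.6356]
crank_hub {'position': [248.2, 191.8], 'score': 0.57}
knob_mid {'position': [282.8, 177.4], 'score': 0.74}
spindle_seat {'position': [247.8, 202.1], 'score': 0.55}
```

View pics/s3.png

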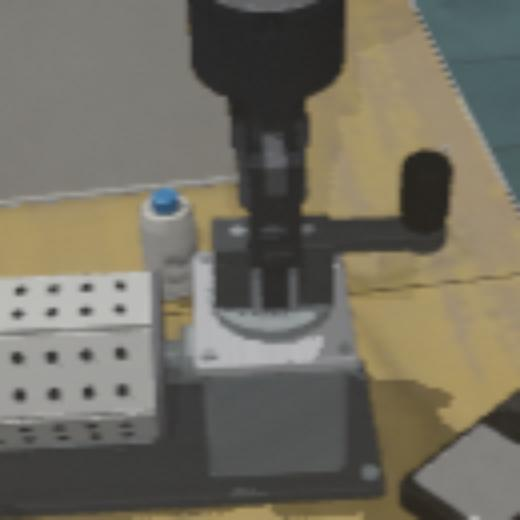

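Call:
drive_tool:
  moves:
    - [[0, 0, -2], [0, 0, 0], 1]
    - [[0, 0, -4], [0, 0, 0], 1]
    - [[0, 0, -4.7], [0, 0, 0], 1]
    - [[3, 0, 0], [0, 0, 0], 1]
    - [[3, 0, 0], [0, 0, 0], 1]
    - [[2.05, 0, 0], [0, 0, 0], 1]
    - [[0, 0, 2], [0, 0, 0], 1]
    - [[0, 0, 2], [0, 0, 0], 1]

```text
time_s: 14.6
tcp_pos: [0.4331, 0.3106, 0.1897]
orientation: [[-0.916, -0.401, 0.001], [-0.401, 0.916, 0.001], [-0.001, 0.0, -1.0]]
contact_force: [-0.1, 0.5, 0.2]
gripper_width: 0.0854
gripper_force: 0.0
```

Call:
drive_tool:
  moves:
    - [[0, 0, 2], [0, 0, 0], 1]
    - [[0, 0, 1.3], [0, 0, 0], 1]
    - [[0, 0, 0], [0, 0, 0], 1]
    - [[0, 0, 0], [0, 0, 0], -1]
    - [[0, 0, 0], [0, 0, 0], -1]
    - [[0, 0, 0], [0, 0, 0], -1]
    - [[0, 0, 0], [0, 0, 0], -1]
    - [[0, 0, 0], [0, 0, 0], -1]

```text
time_s: 15.6
tcp_pos: [0.4332, 0.3106, 0.1571]
orientation: [[-0.916, -0.401, 0.0], [-0.401, 0.916, 0.0], [-0.0, 0.0, -1.0]]
contact_force: [-2.6, -2.0, 5.0]
gripper_width: 0.0248
gripper_force: 78.2
```

```bash
python3 k.py; python3 -c "
import numpy as np
t=np.radians(np.arange(49)*7.5);x=8*np.cos(t);y=8*np.sin(t)
for a,b in zip(np.diff(x),np.diff(y)):print('%.2f,%.2f'%(a,b),end=' ; ')"
```

```text
[0.4332 0.3106 0.1571] 0.024794497020365354 [-2.6492 -2.0448  5.0356]
hub 891 [-30.8484   1.4315  44.9612] [-27.9035 -13.718   10.8365] [109.3931 138.4641 152.2439]
armtop 78 [40.7591 50.2565 58.9938] [-10.6683  -5.7681   8.296 ] [142.4234 150.2258 151.8615]
knob 165 [67.3185 73.5651 89.3367] [-27.2288 -20.6666  15.6802] [160.9053 178.4069 194.9046]
crank_hub {'position': [248.7, 195.2], 'score': 0.73}
knob_mid {'position': [285.4, 174.2], 'score': 0.35}
spindle_seat {'position': [250.1, 204.3], 'score': 0.46}
-0.07,1.04 ; -0.20,1.03 ; -0.34,0.99 ; -0.46,0.94 ; -0.58,0.87 ; -0.69,0.79 ; -0.79,0.69 ; -0.87,0.58 ; -0.94,0.46 ; -0.99,0.34 ; -1.03,0.20 ; -1.04,0.07 ; -1.04,-0.07 ; -1.03,-0.20 ; -0.99,-0.34 ; -0.94,-0.46 ; -0.87,-0.58 ; -0.79,-0.69 ; -0.69,-0.79 ; -0.58,-0.87 ; -0.46,-0.94 ; -0.34,-0.99 ; -0.20,-1.03 ; -0.07,-1.04 ; 0.07,-1.04 ; 0.20,-1.03 ; 0.34,-0.99 ; 0.46,-0.94 ; 0.58,-0.87 ; 0.69,-0.79 ; 0.79,-0.69 ; 0.87,-0.58 ; 0.94,-0.46 ; 0.99,-0.34 ; 1.03,-0.20 ; 1.04,-0.07 ; 1.04,0.07 ; 1.03,0.20 ; 0.99,0.34 ; 0.94,0.46 ; 0.87,0.58 ; 0.79,0.69 ; 0.69,0.79 ; 0.58,0.87 ; 0.46,0.94 ; 0.34,0.99 ; 0.20,1.03 ; 0.07,1.04 ;
```

Call:
drive_tool:
  moves:
    - [[-0.07, 1.04, 0], [0, 0, 0], -1]
    - [[-0.2, 1.03, 0], [0, 0, 0], -1]
    - [[-0.34, 0.99, 0], [0, 0, 0], -1]
    - [[-0.46, 0.94, 0], [0, 0, 0], -1]
    - [[-0.58, 0.87, 0], [0, 0, 0], -1]
    - [[-0.69, 0.79, 0], [0, 0, 0], -1]
    - [[-0.79, 0.69, 0], [0, 0, 0], -1]
    - [[-0.87, 0.58, 0], [0, 0, 0], -1]

```text
time_s: 16.8
tcp_pos: [0.4417, 0.3903, 0.1568]
orientation: [[-0.916, -0.402, -0.0], [-0.401, 0.916, -0.001], [0.001, -0.001, -1.0]]
contact_force: [-2.0, -8.6, 7.5]
gripper_width: 0.0251
gripper_force: 79.0
```

Call:
drive_tool:
  moves:
    - [[-0.94, 0.46, 0], [0, 0, 0], -1]
    - [[-0.99, 0.34, 0], [0, 0, 0], -1]
    - [[-1.03, 0.2, 0], [0, 0, 0], -1]
    - [[-1.04, 0.07, 0], [0, 0, 0], -1]
    - [[-1.04, -0.07, 0], [0, 0, 0], -1]
    - [[-1.03, -0.2, 0], [0, 0, 0], -1]
    - [[-0.99, -0.34, 0], [0, 0, 0], -1]
    - [[-0.94, -0.46, 0], [0, 0, 0], -1]

```text
time_s: 17.8
tcp_pos: [0.5142, 0.4235, 0.1569]
orientation: [[-0.915, -0.402, -0.002], [-0.402, 0.915, 0.001], [0.001, 0.002, -1.0]]
contact_force: [-10.3, 1.6, 8.5]
gripper_width: 0.0251
gripper_force: 79.0
```

Call:
drive_tool:
  moves:
    - [[-0.87, -0.58, 0], [0, 0, 0], -1]
    - [[-0.79, -0.69, 0], [0, 0, 0], -1]
    - [[-0.69, -0.79, 0], [0, 0, 0], -1]
    - [[-0.58, -0.87, 0], [0, 0, 0], -1]
    - [[-0.46, -0.94, 0], [0, 0, 0], -1]
    - [[-0.34, -0.99, 0], [0, 0, 0], -1]
    - [[-0.2, -1.03, 0], [0, 0, 0], -1]
    - [[-0.07, -1.04, 0], [0, 0, 0], -1]

```text
time_s: 18.8
tcp_pos: [0.5805, 0.3764, 0.1573]
orientation: [[-0.916, -0.402, 0.002], [-0.402, 0.916, 0.002], [-0.003, 0.002, -1.0]]
contact_force: [3.3, 3.7, 5.1]
gripper_width: 0.025
gripper_force: 78.8
```

Call:
drive_tool:
  moves:
    - [[0.07, -1.04, 0], [0, 0, 0], -1]
    - [[0.2, -1.03, 0], [0, 0, 0], -1]
    - [[0.34, -0.99, 0], [0, 0, 0], -1]
    - [[0.46, -0.94, 0], [0, 0, 0], -1]
    - [[0.58, -0.87, 0], [0, 0, 0], -1]
    - [[0.69, -0.79, 0], [0, 0, 0], -1]
    - [[0.79, -0.69, 0], [0, 0, 0], -1]
    - [[0.87, -0.58, 0], [0, 0, 0], -1]

```text
time_s: 19.8
tcp_pos: [0.5708, 0.295, 0.1569]
orientation: [[-0.916, -0.401, 0.0], [-0.401, 0.916, -0.001], [0.0, -0.001, -1.0]]
contact_force: [-3.0, -6.0, 7.2]
gripper_width: 0.0252
gripper_force: 79.2
```

Call:
drive_tool:
  moves:
    - [[0.94, -0.46, 0], [0, 0, 0], -1]
    - [[0.99, -0.34, 0], [0, 0, 0], -1]
    - [[1.03, -0.2, 0], [0, 0, 0], -1]
    - [[1.04, -0.07, 0], [0, 0, 0], -1]
    - [[1.04, 0.07, 0], [0, 0, 0], -1]
    - [[1.03, 0.2, 0], [0, 0, 0], -1]
    - [[0.99, 0.34, 0], [0, 0, 0], -1]
    - [[0.94, 0.46, 0], [0, 0, 0], -1]

```text
time_s: 20.8
tcp_pos: [0.4967, 0.264, 0.1569]
orientation: [[-0.916, -0.402, -0.001], [-0.402, 0.916, 0.001], [0.001, 0.001, -1.0]]
contact_force: [-5.5, 3.9, 6.4]
gripper_width: 0.025
gripper_force: 79.3
```

Call:
drive_tool:
  moves:
    - [[0.87, 0.58, 0], [0, 0, 0], -1]
    - [[0.79, 0.69, 0], [0, 0, 0], -1]
    - [[0.69, 0.79, 0], [0, 0, 0], -1]
    - [[0.58, 0.87, 0], [0, 0, 0], -1]
    - [[0.46, 0.94, 0], [0, 0, 0], -1]
    - [[0.34, 0.99, 0], [0, 0, 0], -1]
    - [[0.2, 1.03, 0], [0, 0, 0], -1]
    - [[0.07, 1.04, 0], [0, 0, 0], -1]

```text
time_s: 21.8
tcp_pos: [0.4329, 0.3109, 0.1569]
orientation: [[-0.916, -0.401, 0.0], [-0.401, 0.916, -0.001], [0.0, -0.001, -1.0]]
contact_force: [2.8, -0.3, 3.1]
gripper_width: 0.0247
gripper_force: 78.9
```

Call:
drive_tool:
  moves:
    - [[-0.07, 1.04, 0], [0, 0, 0], -1]
    - [[-0.2, 1.03, 0], [0, 0, 0], -1]
    - [[-0.34, 0.99, 0], [0, 0, 0], -1]
    - [[-0.46, 0.94, 0], [0, 0, 0], -1]
    - [[-0.58, 0.87, 0], [0, 0, 0], -1]
    - [[-0.69, 0.79, 0], [0, 0, 0], -1]
    - [[-0.79, 0.69, 0], [0, 0, 0], -1]
    - [[-0.87, 0.58, 0], [0, 0, 0], -1]

```text
time_s: 22.8
tcp_pos: [0.4412, 0.39, 0.1567]
orientation: [[-0.916, -0.401, -0.001], [-0.401, 0.916, -0.002], [0.002, -0.001, -1.0]]
contact_force: [-5.2, -6.9, 10.5]
gripper_width: 0.0252
gripper_force: 79.8
```

Call:
drive_tool:
  moves:
    - [[-0.94, 0.46, 0], [0, 0, 0], -1]
    - [[-0.99, 0.34, 0], [0, 0, 0], -1]
    - [[-1.03, 0.2, 0], [0, 0, 0], -1]
    - [[-1.04, 0.07, 0], [0, 0, 0], -1]
    - [[-1.04, -0.07, 0], [0, 0, 0], -1]
    - [[-1.03, -0.2, 0], [0, 0, 0], -1]
    - [[-0.99, -0.34, 0], [0, 0, 0], -1]
    - [[-0.94, -0.46, 0], [0, 0, 0], -1]

```text
time_s: 23.8
tcp_pos: [0.5141, 0.4236, 0.1569]
orientation: [[-0.915, -0.402, -0.002], [-0.402, 0.915, 0.002], [0.001, 0.002, -1.0]]
contact_force: [-8.0, 6.0, 8.4]
gripper_width: 0.0252
gripper_force: 79.6
```

Call:
drive_tool:
  moves:
    - [[-0.87, -0.58, 0], [0, 0, 0], -1]
    - [[-0.79, -0.69, 0], [0, 0, 0], -1]
    - [[-0.69, -0.79, 0], [0, 0, 0], -1]
    - [[-0.58, -0.87, 0], [0, 0, 0], -1]
    - [[-0.46, -0.94, 0], [0, 0, 0], -1]
    - [[-0.34, -0.99, 0], [0, 0, 0], -1]
    - [[-0.2, -1.03, 0], [0, 0, 0], -1]
    - [[-0.07, -1.04, 0], [0, 0, 0], -1]

```text
time_s: 24.8
tcp_pos: [0.5806, 0.376, 0.1574]
orientation: [[-0.916, -0.402, 0.002], [-0.402, 0.916, 0.002], [-0.003, 0.001, -1.0]]
contact_force: [5.3, 4.2, 6.4]
gripper_width: 0.0248
gripper_force: 79.4
```

Call:
drive_tool:
  moves:
    - [[0.07, -1.04, 0], [0, 0, 0], -1]
    - [[0.2, -1.03, 0], [0, 0, 0], -1]
    - [[0.34, -0.99, 0], [0, 0, 0], -1]
    - [[0.46, -0.94, 0], [0, 0, 0], -1]
    - [[0.58, -0.87, 0], [0, 0, 0], -1]
    - [[0.69, -0.79, 0], [0, 0, 0], -1]
    - [[0.79, -0.69, 0], [0, 0, 0], -1]
    - [[0.87, -0.58, 0], [0, 0, 0], -1]

```text
time_s: 25.8
tcp_pos: [0.5705, 0.2945, 0.1568]
orientation: [[-0.916, -0.401, -0.001], [-0.401, 0.916, -0.001], [0.001, -0.001, -1.0]]
contact_force: [-3.2, -5.9, 8.1]
gripper_width: 0.0252
gripper_force: 79.7
```

Call:
drive_tool:
  moves:
    - [[0.94, -0.46, 0], [0, 0, 0], -1]
    - [[0.99, -0.34, 0], [0, 0, 0], -1]
    - [[1.03, -0.2, 0], [0, 0, 0], -1]
    - [[1.04, -0.07, 0], [0, 0, 0], -1]
    - [[1.04, 0.07, 0], [0, 0, 0], -1]
    - [[1.03, 0.2, 0], [0, 0, 0], -1]
    - [[0.99, 0.34, 0], [0, 0, 0], -1]
    - [[0.94, 0.46, 0], [0, 0, 0], -1]

```text
time_s: 26.8
tcp_pos: [0.4964, 0.2639, 0.1567]
orientation: [[-0.916, -0.402, -0.002], [-0.402, 0.916, 0.001], [0.001, 0.002, -1.0]]
contact_force: [-4.3, 6.0, 5.7]
gripper_width: 0.0248
gripper_force: 79.6
```

Call:
drive_tool:
  moves:
    - [[0.87, 0.58, 0], [0, 0, 0], -1]
    - [[0.79, 0.69, 0], [0, 0, 0], -1]
    - [[0.69, 0.79, 0], [0, 0, 0], -1]
    - [[0.58, 0.87, 0], [0, 0, 0], -1]
    - [[0.46, 0.94, 0], [0, 0, 0], -1]
    - [[0.34, 0.99, 0], [0, 0, 0], -1]
    - [[0.2, 1.03, 0], [0, 0, 0], -1]
    - [[0.07, 1.04, 0], [0, 0, 0], -1]

```text
time_s: 27.8
tcp_pos: [0.4328, 0.3108, 0.1568]
orientation: [[-0.916, -0.401, 0.0], [-0.401, 0.916, -0.001], [0.0, -0.001, -1.0]]
contact_force: [2.7, -1.3, 2.9]
gripper_width: 0.0249
gripper_force: 79.2
```

Call:
drive_tool:
  moves:
    - [[0, 0, 0], [0, 0, 0], -1]
    - [[0, 0, 0], [0, 0, 0], -1]
    - [[0, 0, 0], [0, 0, 0], 1]
    - [[0, 0, 0], [0, 0, 0], 1]
    - [[0, 0, 0], [0, 0, 0], 1]
    - [[0, 0, 0], [0, 0, 0], 1]
    - [[0, 0, 0], [0, 0, 0], 1]
    - [[0, 0, 0], [0, 0, 0], 1]

```text
time_s: 28.8
tcp_pos: [0.4332, 0.3105, 0.1568]
orientation: [[-0.916, -0.401, -0.0], [-0.401, 0.916, -0.0], [0.0, 0.0, -1.0]]
contact_force: [0.5, -0.1, -0.3]
gripper_width: 0.0856
gripper_force: 0.0
```

Call:
drive_tool:
  moves:
    - [[0, 0, -1], [0, 0, 0], 1]
    - [[0, 0, -2], [0, 0, 0], 1]
    - [[0, 0, -3], [0, 0, 0], 1]
    - [[0, 0, -3], [0, 0, 0], 1]
    - [[0, 0, -1], [0, 0, 0], 1]
    - [[0, 0, 0], [0, 0, 0], 1]
    - [[0, 0, 0], [0, 0, 0], 1]
    - [[0, 0, 0], [0, 0, 0], 1]

```text
time_s: 29.8
tcp_pos: [0.4329, 0.3103, 0.2559]
orientation: [[-0.916, -0.401, -0.001], [-0.401, 0.916, -0.001], [0.001, -0.0, -1.0]]
contact_force: [0.1, -0.1, -0.4]
gripper_width: 0.0853
gripper_force: 0.0
```

```bash
python3 k.py
```

```text
[0.4329 0.3103 0.2559] 0.08529692508301123 [ 0.13   -0.067  -0.3604]
hub 916 [-31.3734   1.6416  45.8295] [-26.8277 -12.5581  12.2795] [108.8921 138.4985 151.944 ]
armtop 82 [40.8338 49.9779 59.0221] [-11.1499  -5.8335   9.2542] [142.2656 150.4677 152.2905]
knob 221 [66.7382 78.0844 91.426 ] [-14.4085  -9.63     5.8491] [161.8843 182.051  193.5216]
crank_hub {'position': [247.3, 189.8], 'score': 0.97}
knob_mid {'position': [285.7, 175.4], 'score': 0.78}
spindle_seat {'position': [248.8, 201.8], 'score': 0.56}
```

View pics/s3.png

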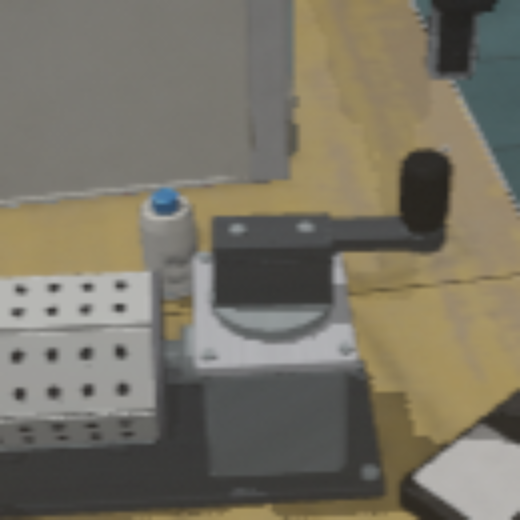

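The crank (hub at crop pixel 270,260, knob at 425,190) sits home on the flange at its starting angle. The gripper is clear of it, and the bottle and scale have not moved.

```bash
python3 -c "
from bench import ticket
print(ticket.sign_off())"
```

```text
the job is handed in; nothing more can be done
None
```

The crank is fully home on its tongue and was turned two full turns clockwise at about 6 s each; it is back at its starting angle with the gripper clear, the bottle and scale unmoved, and the job handed in (no verdict was returned).

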